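Dock the bottle carrier and take off its safety cap

TASK

Slide the white carrier with the lens-cleaner bottle into the slotted holder until it is fully home, then press the bottle's push-and-turn cap down and, keeping it down, twist it anticlockwise until it is free. Lift the cap off and finish while still holding it level in the gripper, a few centimetres clear above the open bottle, with the carrier still home and the bottle upright in its pocket. Do not disturb the filters, lens caps, tin and tin lid lying around.

Things in the scene. Friction and masses are not known exactly. Their poses are not given: they have to be found in the camera images.
- holder: Fixed bare aluminium slotted holder, open at one end. Origin on the drawer floor where the carrier's origin lies when fully home; x axis = direction the carrier slides in (roughly world -y). Side walls 88 mm apart inside, 15 mm high, x = -33 to +53 mm; lips overhang inwards to 34 mm from the centre line, undersides 12 mm above the floor; end stop 24 mm high, face at x = +51 mm. No latch.
- holder_mouth (a point): Point on the floor on the holder's centre line at the outer end of its lead-in, holder x = -65 mm, same axes. From here to x = -33 mm the two 15 mm high walls narrow from about 126 mm apart to 88 mm.
- carrier: Loose white tray, 0.15 kg, on the drawer floor, holding the bottle. Origin on its underside; x points to the leading edge. Plate 84 mm wide (y), 8 mm thick, x = -34 to +50 mm; a 34 mm wide tongue runs back to x = -62 mm and bears the fin. Square pocket (inside 47, outside 55 mm, 26 mm above the floor) at x = +15 mm keeps the bottle from turning. Drag it along the floor by the fin.
- carrier_fin (a point): Grip point of the carrier's upright fin: on its centre plane, 52 mm above the floor, at carrier x = -50 mm; same axes as the carrier. The fin is 14 mm thick (y), 24 mm long (x), its top 60 mm above the floor.
- bottle: Loose square amber bottle, 44 x 44 mm, 0.13 kg, standing in the carrier's pocket on the 8 mm plate with 1.5 mm of play each side. Origin at the centre of its underside, z up. Square body 50 mm high; then a round neck with three hooked catches (outer radius 16 mm, tops at 74 mm) and a sprung grey plug, 16 mm across, top at 86 mm with the cap on, 88 mm with it off.
- cap: White ribbed push-and-turn cap, 40 mm across, 30 mm tall, 25 g. Origin at the centre of its open bottom rim, z up; locked, the rim is 60 mm above the bottle's origin (68 mm above the drawer floor). Three inner lugs hook under the neck's catches and the sprung plug pushes the cap up. Unpressed it turns only about 0.15 rad. Fingertips may go 8 mm below the rim (bottle's shoulder is 10 mm below).
- cap_top (a point): Centre of the cap's top, 30 mm above its rim. To free the cap: press it straight down 5 to 6 mm (at least 4.5, bottoms at 7; spring about 6 N at first, 12 N at 6 mm); keep it down and turn it anticlockwise seen from above by about 1.1 rad (0.75 to 1.4 does; stop at about 1.5); then lift straight up. Round: may be gripped at any yaw.
- filter0: Bystander: round lens filter, 58 mm across, 8 mm thick, lying in a well of the grey liner. Origin at the centre of its underside.
- filter1: Bystander: round lens filter, 58 mm across, 8 mm thick, lying in a well of the grey liner. Origin at the centre of its underside.
- filter2: Bystander: round lens filter, 58 mm across, 8 mm thick, lying in a well of the grey liner. Origin at the centre of its underside.
- filter3: Bystander: round lens filter, 58 mm across, 8 mm thick, lying in a well of the grey liner. Origin at the centre of its underside.
- lens_cap0: Bystander: black lens cap, 64 mm across, 11 mm thick, in a well of the liner. Origin at the centre of its underside.
- lens_cap1: Bystander: black lens cap, 64 mm across, 11 mm thick, lying on the drawer floor. Origin at the centre of its underside.
- tin: Bystander: small open aluminium tin, 54 mm across, 24 mm high, on the drawer floor. Origin at the centre of its underside.
- tin_lid: Bystander: the tin's screw-top lid, 56 mm across, 10 mm thick, on the drawer floor. Origin at the centre of its underside.
- liner: Fixed grey liner along the far side of the drawer, 90 x 480 x 22 mm, with six round wells in a row holding four filters and a lens cap. Origin at the centre of its underside.
Not all that is in view belongs to the job. What is shaped like the cap but brown or red is not meant. Leave any purple look-alike of the bottle alone.

How it is judged:
On the way, in this order (a step that is already met when the one before it is completed fails the run):
1. the carrier is fully home in the holder, the cap still locked on (x of carrier in the frame of holder above -0.006 m and horizontal distance between carrier and holder below 0.008 m and angle between the x axis of carrier and the x axis of holder, either way round below 0.08 rad and height (world z) of carrier below 0.004 m and z of bottle in the frame of carrier below 0.012 m and angle between bottle's own z axis and vertical below 0.1 rad and horizontal distance between bottle and carrier below 0.021 m and z of cap in the frame of bottle below 0.065 m and angle between the x axis of cap and the x axis of bottle, either way round below 0.3 rad), for 0.2 s.
2. the cap is pressed down, still at its locked angle (z of cap in the frame of bottle below 0.0565 m and angle between the x axis of cap and the x axis of bottle, either way round below 0.3 rad), for 0.05 s.
3. the pressed cap is twisted past the catches on the bottle (z of cap in the frame of bottle below 0.064 m and angle between the x axis of cap and the x axis of bottle, either way round above 0.5 rad), for 0.05 s.
At the end, for the whole second after the job is handed in: The gripper holds the cap at rest, level within 0.3 rad, not touching the bottle, within 30 mm of above it, rim 93 mm or more above the bottle's underside; the carrier is flat and home (6 mm along, 8 mm overall, 0.08 rad); the bottle stands upright in the pocket (x of carrier in the frame of holder above -0.006 m and horizontal distance between carrier and holder below 0.008 m and angle between the x axis of carrier and the x axis of holder, either way round below 0.08 rad and height (world z) of carrier below 0.004 m and z of bottle in the frame of carrier below 0.012 m and angle between bottle's own z axis and vertical below 0.1 rad and horizontal distance between bottle and carrier below 0.021 m and z of cap in the frame of bottle above 0.093 m and horizontal distance between cap and bottle below 0.03 m and angle between cap's own z axis and vertical below 0.3 rad and contact force between the fingers and cap above 2 N and contact force between cap and bottle below 0.1 N and linear speed of cap below 0.03 m/s); the arm keeps its last pose, push and grip.
It fails at once if a filter, lens cap, the tin or its lid is moved by more than 15 mm (distance of any of filter0, filter1, filter2, filter3, lens_cap0, lens_cap1, tin, tin_lid from where it was at the start of the episode above 0.015 m).
It fails at once if the bottle is tipped by more than 0.4 rad (angle between bottle's own z axis and vertical above 0.4 rad).
It also fails if it takes over 54 s, if anything falls off the work surface, if the arm or the gripper's body presses on something with over 40 N, if the wrist force passes 120 N, or if a joint passes its speed limit or range.

ROBOT

A 6-joint arm with a two-finger parallel gripper is mounted at the origin on the work surface. World frame = base frame: x ahead of the robot, y to its left, z up, the work surface at z = 0. Lengths are in m, angles in rad, forces in N, time in s.
With the tool pointing down it reaches from about 0.225 to 0.875 m from the base axis. Payload 3.4 kg.
Tool frame: the origin (TCP) lies at the very end of the fingers, on their centre line; the grasp point (between the pads) lies 19 mm behind it; z points along the fingers, y is the line along which they close (so a half turn about z gives the same grasp; the last joint's range is limited). The gripper opens to 85 mm and grips with 20 to 120 N. Pads are 22 mm wide; open, the fingers measure 114 mm over their backs; the gripper's body (76 mm by 85 mm) begins 54 mm behind the grasp point. The pads swing forward as they close: fully open they stand 13 mm farther back than shut.
Start: joints at [-1.324, 0.276, 1.505, -0, 1.361, -0.121], TCP at [0.207, -0.537, 0.202] pointing down, gripper open.
Joint ranges: [-2.89, 2.89], [-0.75, 2.08], [0.22, 2.7], [-1.18, 4.32], [0.11, 2.71], [-2.7, 2.7]. Speed limits (rad/s): [2.57, 2.57, 3.14, 3.14, 3.14, 3.14].

INTERFACE

Orientations are given as a rotation vector (axis times angle).
In Python, from station import * gives the robot as it stands.
- The arm moves only by the tool carry_out, never from a script. Its argument "increments" is a list of rows, each a list of 3 entries, a list of its own where there are three numbers: the shift along the tool's x, y, z in cm, then the turn, a rotation vector about the tool's x, y, z in degrees, then the finger opening in cm, from 0 to 8.54. A call has exactly 10 rows; each row is the pose to reach, as a shift and turn from the pose commanded when the call began, along the tool's axes at that moment; what a row does not reach only later rows make up. A row lasts 1/12 s, in which the tool goes at most 41.7 mm and 7.16 degrees, less where a joint would pass 70% of its speed; a pose out of reach is approached as far as the arm can. A call with a gripper value outside its range is refused whole. The fingers move at their own pace and stop on an object; the grip force is fixed at half the most. Time passes only in rows, so rows that repeat a pose let the fingers close, or fill a call up. It gives the time, the measured TCP pose, the force, the opening and the grip force at its end, in the units of the state.
- get_state(): the state, without advancing time (a new reading comes with each control period).
- read_camera(name): name is "scene" or "top" or "wrist"; returns the picture (480x640x3 uint8, red, green, blue); there is no depth.
- camera_info(name): a dict with "fx", "fy", "cx", "cy" (pixels), "k1" (the pictures are not rectified: a ray, as slopes to the right and down, at radius r is drawn at 1 + k1 r^2 times it, then the intrinsics apply), "T" (4x4, takes a point from camera to world coordinates); the wrist camera has in their place "T_tool_cam" (4x4, takes a point from camera to tool coordinates, whose origin is the TCP and whose axes are the flange's). Camera axes: x right, y up, looking along -z (the intrinsics and any distortion apply to the point x, -y, -z); pixel columns grow to the right and rows downward; lengths in m; the calibration is good to about 2 mm. A picture is of the moment at which its call begins: read the wrist's pose just before it. camera_info takes no time and is no camera call.
- close_job(): hands the job in; it is judged then, once.
Trained networks look in the newest picture that a camera, given by its name, has taken for a name from the list of things; names that differ only in an ending like _2 or _b are one class to them, and where a whole thing is asked for, a point or a joint stands for the part that bears it (a point fixed in the world has none). Each returns a list of dicts, best first, with "confidence" (0 to 1); they miss things now and then, are a little off and sometimes report something else, mostly with a low value. They report only what shows in the picture. A call takes as long as a camera call. They do not tell look-alikes from the thing itself.
- search_frame(label, camera): "extent" ([left, top, right, bottom] in pixels, round what is visible of it).
The state is a dict: "time": time; "q": joint angles; "dq": joint speeds; "joint_torque": joint torques, N m; "tool_pos": TCP position; "ee_rot": TCP orientation; "wrist_force": force on the tool from outside, world axes, zero at the start; "wrist_torque": the same for the moment, N m; "width": finger opening in m; "grasp_force": force on a finger pad.
Only numpy, scipy, OpenCV 4.12 (cv2) and the standard library are available. Lean on these libraries where they do the work, as an engineer would, in place of code of your own. Each camera call takes 0.05 s, during which the arm holds its last target. There are 200 camera calls.

## Working session

There is one attempt and no reset: what is moved stays moved. The work goes in short steps, Python scripts to look and compute and a tool call to move; the robot and the scene stay as the last step left them, time stands still between calls to the robot, and variables do not carry over. Pictures are saved under pics/ and viewed, at most 13 in all, crops included, and the job is handed in when it is done.

Besides the shell and the picture viewer there is one more tool, called after "Call:" as a command line: name --argument value ..., lists and objects as JSON in quotes. carry_out: Moves the arm, as the interface text tells. Its arguments: {"type":"object","properties":{"increments":{"type":"array","items":{"type":"array"}}},"required":["increments"]}

```bash
ls; mkdir -p pics; cat > h.py <<'E'
from station import *
import numpy as np, cv2
from scipy.spatial.transform import Rotation as R
def K(i): return np.array([[i['fx'],0,i['cx']],[0,i['fy'],i['cy']],[0,0,1.]]), np.array([i['k1'],0,0,0.])
def camT(name):
    i=camera_info(name)
    if 'T' in i: return i,np.array(i['T'])
    s=get_state(); T=np.eye(4); T[:3,:3]=R.from_rotvec(s['ee_rot']).as_matrix(); T[:3,3]=s['tool_pos']
    return i,T@np.array(i['T_tool_cam'])
def unproj(name,uv,z):
    i,T=camT(name); k,d=K(i)
    p=cv2.undistortPoints(np.array(uv,float).reshape(-1,1,2),k,d)[:,0]
    r=np.c_[p[:,0],-p[:,1],-np.ones(len(p))]@T[:3,:3].T
    return T[:3,3]+r*((z-T[2,3])/r[:,2])[:,None]
def proj(name,P):
    i,T=camT(name); k,d=K(i)
    p=(np.array(P,float).reshape(-1,3)-T[:3,3])@T[:3,:3]; p=p*[1,-1,-1]
    return cv2.projectPoints(p,np.zeros(3),np.zeros(3),k,d)[0][:,0]
E
python3 - <<'E'
from h import *
print(get_state())
for c in ("scene","top","wrist"):
    im=read_camera(c); cv2.imwrite(f"pics/{c}0.png",im[:,:,::-1])
    print(c,camera_info(c))
    for l in ("holder","carrier","carrier_fin","bottle","cap"):
        print(l,[(round(d['confidence'],2),np.round(d['extent']).tolist()) for d in search_frame(l,c)])
E
```

```text
pics
{'time': 0.0, 'q': array([-1.32399120e+00,  2.76592379e-01,  1.50614135e+00,  3.50793527e-05,
        1.36071607e+00, -1.20984704e-01]), 'dq': array([ 6.43161988e-05,  6.22240618e-04, -9.94257623e-04, -1.23544874e-04,
        5.48691185e-04, -3.60218959e-04]), 'joint_torque': array([ 1.45568283e-03, -4.16768324e+01, -2.45803356e+01, -1.20976974e-04,
        1.09784631e-02, -9.14711720e-07]), 'tool_pos': array([ 0.20661386, -0.53596271,  0.20113799]), 'ee_rot': array([-3.08679979e+00, -5.74121575e-01,  1.29550973e-04]), 'wrist_force': array([ 0.66979446, -0.20792623, -0.11298528]), 'wrist_torque': array([ 0.01955384, -0.0333106 , -0.03160353]), 'grasp_force': 0.0, 'width': 0.08568157163397161}
scene {'fx': 538.6797975899336, 'fy': 538.6797975899336, 'cx': 307.68297348090937, 'cy': 244.72225708728504, 'k1': -0.07108940733831304, 'T': array([[-0.74106732, -0.50430434,  0.44327909,  0.99364451],
       [ 0.67121285, -0.53960968,  0.50822702,  0.40536076],
       [-0.0171034 ,  0.67416506,  0.73838266,  0.77315924],
       [ 0.        ,  0.        ,  0.        ,  1.        ]])}
holde
[... 1129 characters left out ...]
59, [233.0, 258.0, 258.0, 282.0])]
cap [(0.94, [238.0, 206.0, 258.0, 234.0]), (0.79, [233.0, 250.0, 256.0, 280.0]), (0.58, [174.0, 285.0, 192.0, 310.0])]
wrist {'fx': 348.84569032314596, 'fy': 348.84569032314596, 'cx': 321.6522982157749, 'cy': 239.56088023674837, 'k1': -0.05282397205648516, 'T_tool_cam': array([[ 3.18677797e-04,  9.55086395e-01,  2.96327313e-01,
         7.75868151e-02],
       [ 9.99999814e-01, -1.50302853e-04, -5.90986790e-04,
         1.16469720e-03],
       [-5.19904603e-04,  2.96327446e-01, -9.55086265e-01,
        -1.72190986e-01],
       [ 0.00000000e+00,  0.00000000e+00,  0.00000000e+00,
         1.00000000e+00]])}
holder []
carrier []
carrier_fin []
bottle []
cap []
```

View pics/top0.png

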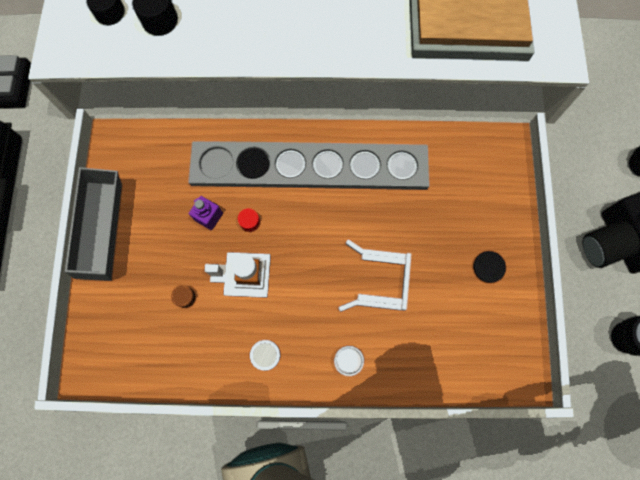

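View pics/scene0.png

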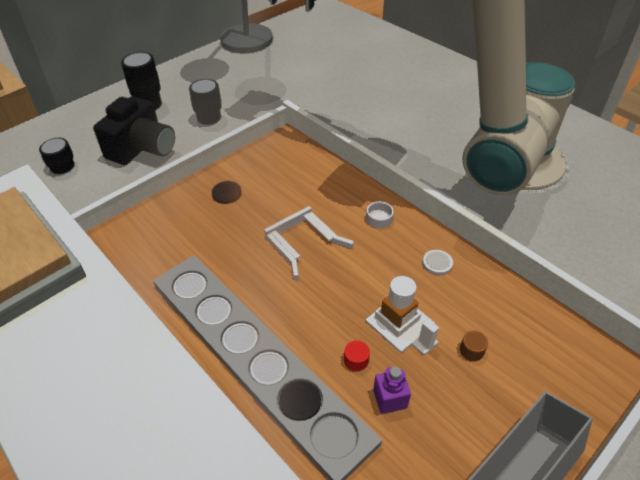

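The top view shows the white carrier at (247,275) with its fin at about (213,268), and the white cap at (245,267). The holder is at (380,280), opening to the left. Possible mix-ups: the white cap (245,267) is the wanted one. The red cap (248,219), brown cap (182,296) and purple bottle (205,211) are decoys. The tin (349,361) and tin lid (265,354) are bystanders. I'll check the choice in a close crop.

```bash
python3 - <<'E'
import cv2
a=cv2.imread("pics/top0.png")[235:325,190:290]
b=cv2.imread("pics/top0.png")[235:325,330:430]
a=cv2.resize(a,None,fx=6,fy=6,interpolation=cv2.INTER_CUBIC);b=cv2.resize(b,None,fx=6,fy=6,interpolation=cv2.INTER_CUBIC)
import numpy as np
c=np.hstack([a,b]); c=cv2.resize(c,(800,360),interpolation=cv2.INTER_AREA)
cv2.imwrite("pics/crop1.png",c)
E
```

```text
(no output)
```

View pics/crop1.png

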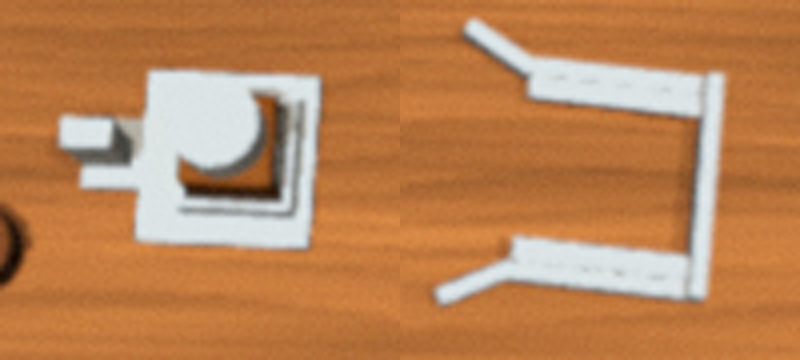

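The crop confirms the white cap on the amber bottle in the white carrier, with the fin at its left. The holder's open end faces left. Next I'll fit planar poses to the corner pixels.

```bash
python3 - <<'E'
from h import *
from scipy.optimize import least_squares
def W(p,L):
    c,s=np.cos(p[2]),np.sin(p[2]); L=np.array(L,float)/1000
    return np.c_[p[0]+c*L[:,0]-s*L[:,1],p[1]+s*L[:,0]+c*L[:,1],L[:,2]]
def fit(L,px,x0):
    f=lambda p:(proj("top",W(p,L))-px).ravel()
    r=least_squares(f,x0); return r.x,np.round(r.fun.reshape(-1,2),1).tolist()
px=np.array([(150,70),(321,76),(307,248),(136,241)])/4+[190,235]
c,e=fit([(-34,42,8),(50,42,8),(50,-42,8),(-34,-42,8)],px,[.4,0.1,-1.5]); print("carrier",c,e)
px=np.array([(528,98),(697,117),(514,237),(690,257),(698,186)])/4+[230,235]
h,e=fit([(-33,34,15),(51,34,15),(-33,-34,15),(51,-34,15),(51,0,24)],px,[.3,-.1,-1.5]); print("holder",h,e)
print("fin",W(c,[(-50,0,52)]),"mouth",W(h,[(-65,0,0)]), "finpx",proj("top",W(c,[(-62,-7,60),(-62,7,60),(-38,7,60),(-38,-7,60),(15,0,98)])).round(1).tolist())
def inframe(a,b):
    d=b[:2]-a[:2]; c_,s=np.cos(a[2]),np.sin(a[2]); return [c_*d[0]+s*d[1],-s*d[0]+c_*d[1],b[2]-a[2]]
print("carrier in holder",inframe(h,c))
for k in ("tin","tin_lid","lens_cap1"):
    b=search_frame(k,"top"); 
    if b: e=b[0]['extent']; print(k,unproj("top",[((e[0]+e[2])/2,(e[1]+e[3])/2)],0.01).round(3))
# scene check
print(proj("scene",W(c,[(-50,0,60),(15,0,98)])).round(), proj("scene",W(h,[(51,0,24),(-33,34,15),(-33,-34,15)])).round())
E
```

```text
carrier [ 0.53457904  0.12088548 -1.60040887] [[-0.1, -0.1], [-0.0, 0.1], [0.5, 0.1], [-0.4, -0.1]]
holder [ 0.52761134 -0.13710214 -1.67129483] [[-0.3, 0.1], [0.9, 0.1], [-0.3, 0.3], [-0.2, 0.1], [-0.1, -0.6]]
fin [[0.53605946 0.17086356 0.052     ]] mouth [[ 0.53413275 -0.07243011  0.        ]] finpx [[204.7, 271.5], [205.4, 264.1], [218.3, 264.6], [217.7, 272.1], [243.4, 265.5]]
carrier in holder [np.float64(-0.25738495012708906), np.float64(-0.01895120032672625), np.float64(0.07088596520128232)]
tin [[ 0.37  -0.083  0.01 ]]
tin_lid [[0.381 0.071 0.01 ]]
lens_cap1 [[0.764 0.105 0.01 ]]
[[430. 323.]
 [403. 284.]] [[289. 218.]
 [300. 254.]
 [329. 238.]]
```

```bash
cat >> h.py <<'E'
def go(pos,yang):
    """shift cm and turn deg to bring TCP to pos, pointing down, with tool y at world angle yang (mod 180 -> nearest given)"""
    s=get_state(); M=R.from_rotvec(s['ee_rot'])
    y=np.array([np.cos(yang),np.sin(yang),0]); z=np.array([0,0,-1.]); x=np.cross(y,z)
    G=R.from_matrix(np.c_[x,y,z])
    print("t",round(s['time'],2),"shift cm",(M.inv().apply(np.array(pos)-s['tool_pos'])*100).round(2),"turn",np.degrees((M.inv()*G).as_rotvec()).round(2),"pos",s['tool_pos'].round(4),"w",round(s['width'],4),"F",s['wrist_force'].round(1),"q",s['q'].round(2))
E
python3 - <<'E'
from h import *
go([.536,.171,.15],-1.600+np.pi/2)
E
```

```text
t 1.05 shift cm [ 56.17 -54.19   5.2 ] turn [ 0.000e+00  1.000e-02 -6.725e+01] pos [ 0.2067 -0.5366  0.202 ] w 0.0857 F [ 0.1 -0.5 -0.7] q [-1.32  0.28  1.5  -0.    1.36 -0.12]
```

Call:
carry_out --increments '[[[2, -2, 0], [0, 0, -2], 8.5], [[5, -5, 0], [0, 0, -5], 8.5], [[8, -8, 0], [0, 0, -9], 8.5], [[11, -11, 0], [0, 0, -13], 8.5], [[14, -13.5, 0], [0, 0, -17], 8.5], [[17, -16.5, 0], [0, 0, -21], 8.5], [[20, -19.5, 0], [0, 0, -25], 8.5], [[23, -22, 0], [0, 0, -29], 8.5], [[26, -25, 0], [0, 0, -33], 8.5], [[29, -28, 0], [0, 0, -37], 8.5]]'

```text
time: 1.88
tool_pos: [0.3766, -0.1707, 0.2023]
ee_rot: [2.744, 1.528, 0.001]
wrist_force: [1.0, -1.1, 0.0]
width: 0.0852
grasp_force: 0.0
```

```bash
python3 - <<'E'
from h import *
go([.536,.171,.15],-1.600+np.pi/2)
E
```

```text
t 1.88 shift cm [37.44 -4.44  5.23] turn [ 7.000e-02  2.000e-02 -3.009e+01] pos [ 0.3766 -0.1707  0.2023] w 0.0852 F [ 1.  -1.1  0. ] q [-0.59  0.03  1.81  0.    1.3  -0.04]
```

Call:
carry_out --increments '[[[3, -0.4, 0], [0, 0, -3], 8.5], [[7, -0.8, 0], [0, 0, -6], 8.5], [[11, -1.3, 0.5], [0, 0, -9], 8.5], [[15, -1.8, 1], [0, 0, -12], 8.5], [[19, -2.2, 2], [0, 0, -15], 8.5], [[23, -2.7, 3], [0, 0, -18], 8.5], [[27, -3.2, 4], [0, 0, -22], 8.5], [[31, -3.7, 5], [0, 0, -26], 8.5], [[35, -4.1, 5.2], [0, 0, -30], 8.5], [[37.4, -4.4, 5.2], [0, 0, -30.1], 8.5]]'

```text
time: 2.72
tool_pos: [0.5375, 0.172, 0.1489]
ee_rot: [-2.251, -2.19, -0.001]
wrist_force: [0.6, -1.2, 0.5]
width: 0.0854
grasp_force: 0.0
```

```bash
python3 - <<'E'
from h import *
im=read_camera("wrist"); cv2.imwrite("pics/w1.png",im[:,:,::-1])
print(proj("wrist",[[.536-.007,.171,.06],[.536+.007,.171,.06]]))
for l in ("carrier_fin","carrier","cap"): print(search_frame(l,"wrist"))
go([.536,.171,.033],-1.600+np.pi/2)
E
```

```text
[[304.90447369 238.25587102]
 [322.75534254 237.75984607]]
[{'extent': [277.0, 202.5, 369.0, 316.7], 'confidence': 0.69}]
[{'extent': [275.4, 202.8, 363.7, 316.8], 'confidence': 0.67}, {'extent': [294.6, 289.4, 352.5, 357.5], 'confidence': 0.41}]
[{'extent': [235.0, 127.7, 289.8, 174.8], 'confidence': 0.89}, {'extent': [297.4, 289.0, 348.8, 357.1], 'confidence': 0.88}, {'extent': [412.2, 247.6, 463.1, 302.5], 'confidence': 0.69}]
t 2.92 shift cm [ 2.600e-01 -1.000e-02  1.166e+01] turn [-0.06  0.05 -0.07] pos [0.5362 0.1685 0.1496] w 0.0849 F [-1.  -0.8  0.7] q [ 0.18  0.29  1.62 -0.    1.23  0.21]
```

View pics/w1.png

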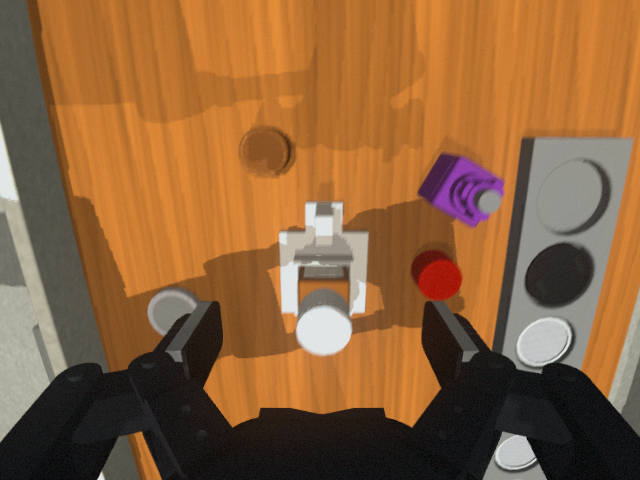

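The wrist view shows the fin near (323,220), with the carrier below it and the cap at (323,330). The arm was still settling in that frame, so I'll re-measure at rest.

```bash
python3 - <<'E'
from h import *
go([.536,.171,.033],-1.600+np.pi/2)
i=proj("wrist",[[.536-.007,.171,.06],[.536+.007,.171,.06]])
im=read_camera("wrist")
go([.536,.171,.033],-1.600+np.pi/2)
cx,sx=-.0296,-.9996
def c(x,y,z): return [.5346+x*cx-y*sx,.1209+x*sx+y*cx,z]
P=[c(-.062,-.007,.06),c(-.062,.007,.06),c(-.038,.007,.06),c(-.038,-.007,.06),c(-.034,-.042,.008),c(-.034,.042,.008)]
p=proj("wrist",P); print(p.round(1).tolist())
a=cv2.resize(im[180:300,260:390,::-1],None,fx=5,fy=5,interpolation=cv2.INTER_CUBIC)
for q in p: cv2.circle(a,tuple(int(v) for v in (q-[260,180])*5+2),3,(0,0,255),-1)
cv2.imwrite("pics/w2.png",a)
E
```

```text
t 2.92 shift cm [ 2.600e-01 -1.000e-02  1.166e+01] turn [-0.06  0.05 -0.07] pos [0.5362 0.1685 0.1496] w 0.0849 F [-1.  -0.8  0.7] q [ 0.18  0.29  1.62 -0.    1.23  0.21]
t 2.97 shift cm [3.400e-01 1.000e-02 1.168e+01] turn [-0.05  0.06 -0.14] pos [0.5359 0.1677 0.1498] w 0.0854 F [-0.2 -0.7 -0.3] q [ 0.18  0.29  1.62 -0.    1.23  0.21]
[[309.8, 213.1], [328.0, 213.0], [327.9, 242.8], [310.1, 242.8], [274.5, 229.8], [364.3, 229.7]]
```

View pics/w2.png

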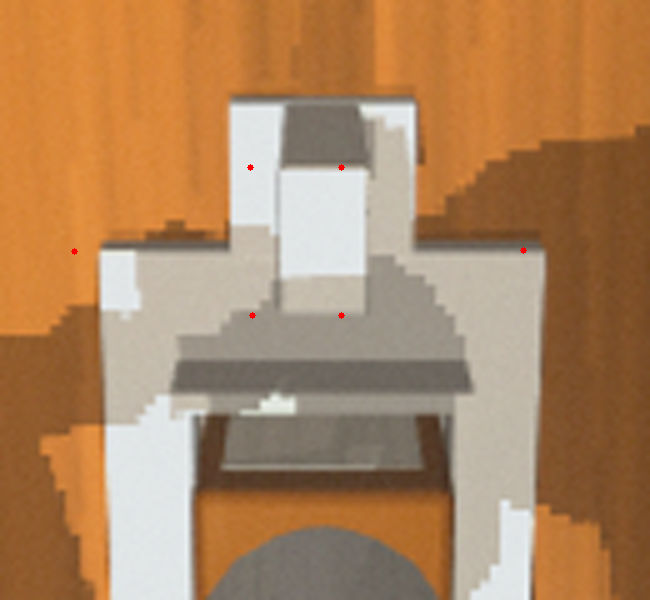

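The fin's y matches well. In x it sits about 4 mm further out than the top-camera fit says, so I'll split the difference and let the grip self-centre.

Call:
carry_out --increments '[[[0.3, 0.25, 1.5], [0, 0, 0], 6], [[0.3, 0.25, 3], [0, 0, 0], 5], [[0.3, 0.25, 4.5], [0, 0, 0], 5], [[0.3, 0.25, 6], [0, 0, 0], 5], [[0.3, 0.25, 7.5], [0, 0, 0], 5], [[0.3, 0.25, 9], [0, 0, 0], 5], [[0.3, 0.25, 10.5], [0, 0, 0], 5], [[0.3, 0.25, 11.3], [0, 0, 0], 5], [[0.3, 0.25, 11.7], [0, 0, 0], 5], [[0.3, 0.25, 11.7], [0, 0, 0], 5]]'

```text
time: 3.8
tool_pos: [0.5385, 0.1702, 0.0326]
ee_rot: [-2.258, -2.184, 0.002]
wrist_force: [-0.5, -0.2, -0.5]
width: 0.05
grasp_force: 0.0
```

Call:
carry_out --increments '[[[0, 0, 0], [0, 0, 0], 3], [[0, 0, 0], [0, 0, 0], 2.5], [[0, 0, 0], [0, 0, 0], 2], [[0, 0, 0], [0, 0, 0], 1.5], [[0, 0, 0], [0, 0, 0], 0.5], [[0, 0, 0], [0, 0, 0], 0.5], [[0, 0, 0], [0, 0, 0], 0.5], [[0, 0, 0], [0, 0, 0], 0.5], [[0, 0, 0], [0, 0, 0], 0.5], [[0, 0, 0], [0, 0, 0], 0.5]]'

```text
time: 4.63
tool_pos: [0.5391, 0.1712, 0.0329]
ee_rot: [2.257, 2.186, -0.0]
wrist_force: [0.4, 0.3, -0.6]
width: 0.005
grasp_force: 0.0
```

```bash
cat > m.py <<'E'
from h import *
# wall/holder pose from top fit; carrier in gripper
s=get_state(); M=R.from_rotvec(s['ee_rot']).as_matrix(); print("tool y ang",np.arctan2(M[1,1],M[0,1]),"grasp",s['grasp_force'])
im=read_camera("top"); 
for l in ("carrier","holder"): print(l,search_frame(l,"top")[:2])
go([.54,.171,.033],-1.600+np.pi/2)
cv2.imwrite("pics/t2.png",cv2.resize(im[235:325,190:290,::-1],None,fx=6,fy=6,interpolation=cv2.INTER_CUBIC))
E
python3 m.py
```

```text
tool y ang -0.03184674194439563 grasp 0.0
carrier [{'extent': [210.4, 253.8, 270.9, 299.0], 'confidence': 0.87}, {'extent': [340.9, 243.9, 409.7, 312.9], 'confidence': 0.66}]
holder [{'extent': [337.0, 241.9, 410.4, 312.0], 'confidence': 0.77}]
t 4.78 shift cm [-0.01  0.09 -0.01] turn [-0.    0.01 -0.15] pos [0.5391 0.1712 0.0329] w 0.0051 F [ 0.2  0.9 -0.1] q [ 0.18  0.41  1.77 -0.    0.97  0.22]
```

Fingers closed to 5 mm with no grip, so they missed. Looking again.

```bash
python3 - <<'E'
from h import *
im=read_camera("wrist"); 
b=cv2.imread("pics/t2.png")
a=cv2.resize(im[:,:,::-1],(400,300))
c=np.zeros((540,800,3),np.uint8); c[:300,:400]=a; c[:360,400:]=cv2.resize(b,(400,360)); s=read_camera("scene")[260:380,340:480,::-1]; c[300:540,:280]=cv2.resize(s,(280,240))
cv2.imwrite("pics/c3.png",c)
E
```

```text
(no output)
```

View pics/c3.png

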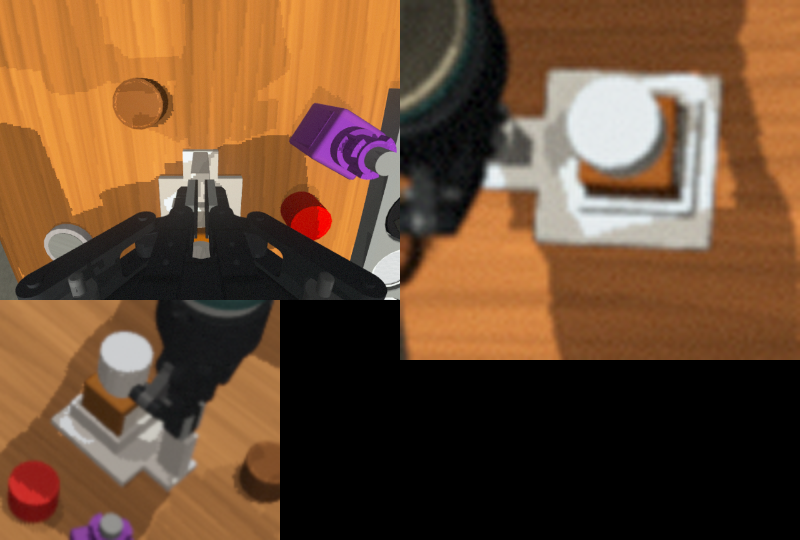

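```bash
python3 - <<'E'
from h import *
cx,sx=-.0296,-.9996
def c(x,y,z): return [.5366+x*cx-y*sx,.1209+x*sx+y*cx,z]
P=[c(-.062,-.007,.06),c(-.062,.007,.06),c(-.038,.007,.06),c(-.038,-.007,.06)]
s=get_state()
Q=[s['tool_pos'],s['tool_pos']+[0,0,.019]]
out=[]
for n,(u,v,w,h) in {"wrist":(250,210,140,200),"scene":(380,270,100,143)}.items():
    im=read_camera(n)[v:v+h,u:u+w,::-1]; k=400/w
    a=cv2.resize(im,(400,571),interpolation=cv2.INTER_CUBIC)
    for X,col in ((P,(0,0,255)),(Q,(0,255,0))):
        for q in proj(n,X): cv2.circle(a,tuple(int(t) for t in (q-[u,v])*k),3,col,-1)
    out.append(a)
cv2.imwrite("pics/c4.png",np.hstack(out))
E
```

```text
(no output)
```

View pics/c4.png

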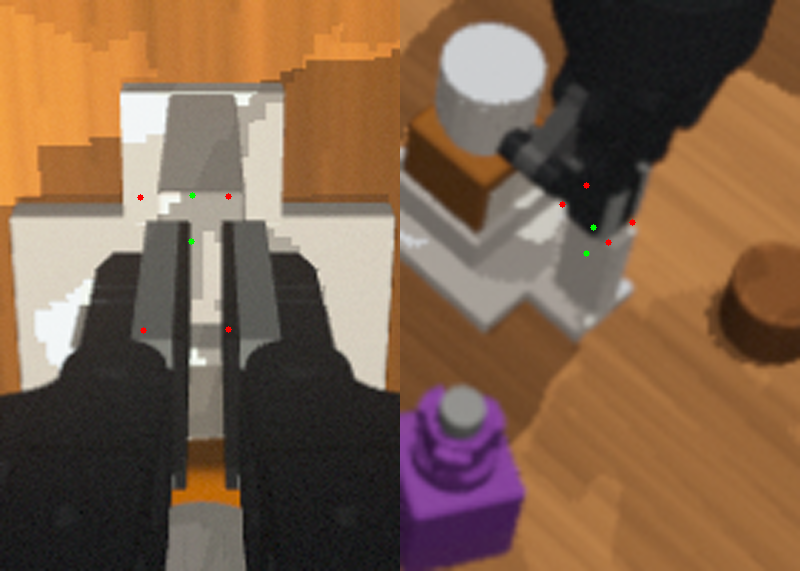

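The fingers are hovering over the fin top rather than beside it, so heights are suspect. I'll triangulate several things between the top and scene views to get the real floor height.

```bash
python3 - <<'E'
from h import *
def tri(a,b):
    A=[];B=[]
    for n,uv in (("top",a),("scene",b)):
        i,T=camT(n); p=unproj(n,[uv],0.)[0]; d=p-T[:3,3]; d/=np.linalg.norm(d); Pm=np.eye(3)-np.outer(d,d); A.append(Pm);B.append(Pm@T[:3,3])
    x=np.linalg.lstsq(np.vstack(A),np.hstack(B),rcond=None)[0]
    r=[proj("top",x)[0]-a,proj("scene",x)[0]-b]
    return x.round(4),np.round(r,1).tolist()
print("cap",tri((244.5,265),(402.5,288.5)))
read_camera("top");read_camera("scene")
for l in ("tin","tin_lid","lens_cap1","lens_cap0","holder"):
    a=search_frame(l,"top");b=search_frame(l,"scene")
    if a and b:
        f=lambda d:((d[0]['extent'][0]+d[0]['extent'][2])/2,(d[0]['extent'][1]+d[0]['extent'][3])/2)
        print(l,f(a),f(b),tri(f(a),f(b)))
E
```

```text
cap (array([0.5361, 0.1068, 0.0883]), [[-0.7, 0.4], [-0.9, -0.1]])
tin (346.15, 362.15) (379.1, 216.3) (array([ 0.3728, -0.0807,  0.0045]), [[1.0, -0.7], [1.1, 0.2]])
lens_cap1 (491.0, 265.6) (299.20000000000005, 402.25) (array([ 0.6176, -0.3033, -0.4997]), [[-72.4, 13.6], [-55.6, -52.8]])
lens_cap0 (491.0, 265.6) (299.20000000000005, 402.25) (array([ 0.6176, -0.3033, -0.4997]), [[-72.4, 13.6], [-55.6, -52.8]])
holder (372.95, 277.65) (307.9, 242.5) (array([ 0.5301, -0.1282,  0.0063]), [[-0.8, 0.6], [-1.0, -0.2]])
```

Triangulation puts the floor at z≈0, so the tips must be higher than the reported TCP. I'll open, back off slightly from the cap, go 12 mm lower and close again.

Call:
carry_out --increments '[[[0, 0, 0], [0, 0, 0], 5], [[0, 0, 0], [0, 0, 0], 5], [[0, 0, 0], [0, 0, 0], 5], [[0, 0, 0], [0, 0, 0], 5], [[0, 0, 0], [0, 0, 0], 5], [[0.4, 0, 0.3], [0, 0, 0], 5], [[0.4, 0, 0.6], [0, 0, 0], 5], [[0.4, 0, 0.9], [0, 0, 0], 5], [[0.4, 0, 1.2], [0, 0, 0], 5], [[0.4, 0, 1.2], [0, 0, 0], 5]]'

```text
time: 6.42
tool_pos: [0.5385, 0.175, 0.02]
ee_rot: [-2.256, -2.185, 0.002]
wrist_force: [-0.3, -0.6, -0.1]
width: 0.0503
grasp_force: 0.0
```

Call:
carry_out --increments '[[[0, 0, 0], [0, 0, 0], 3], [[0, 0, 0], [0, 0, 0], 2], [[0, 0, 0], [0, 0, 0], 1], [[0, 0, 0], [0, 0, 0], 0.5], [[0, 0, 0], [0, 0, 0], 0.5], [[0, 0, 0], [0, 0, 0], 0.5], [[0, 0, 0], [0, 0, 0], 0.5], [[0, 0, 0], [0, 0, 0], 0.5], [[0, 0, 0], [0, 0, 0], 0.5], [[0, 0, 0], [0, 0, 0], 0.5]]'

```text
time: 7.25
tool_pos: [0.5394, 0.1752, 0.0213]
ee_rot: [2.256, 2.186, 0.001]
wrist_force: [-0.6, -0.2, 4.4]
width: 0.0119
grasp_force: 60.7
```

```bash
python3 - <<'E'
from h import *
s=get_state(); print(s['width'],s['grasp_force'],s['wrist_force'].round(1),s['wrist_torque'].round(2))
cx,sx=-.0296,-.9996
def c(x,y,z): return [.5386+x*cx-y*sx,.1209+x*sx+y*cx,z]
P=[c(-.062,-.007,.06),c(-.062,.007,.06),c(-.038,.007,.06),c(-.038,-.007,.06)]
Q=[s['tool_pos'],s['tool_pos']+[0,0,.019]]
out=[]
for n,(u,v,w,h) in {"wrist":(250,210,140,200),"scene":(380,270,100,143)}.items():
    im=read_camera(n)[v:v+h,u:u+w,::-1]; k=400/w
    a=cv2.resize(im,(400,571),interpolation=cv2.INTER_CUBIC)
    for X,col in ((P,(0,0,255)),(Q,(0,255,0))):
        for q in proj(n,X): cv2.circle(a,tuple(int(t) for t in (q-[u,v])*k),3,col,-1)
    out.append(a)
cv2.imwrite("pics/c5.png",np.hstack(out))
E
```

```text
0.011903403529766909 60.65691947937012 [-0.6 -0.2  4.4] [-0.01  0.2  -0.09]
```

View pics/c5.png

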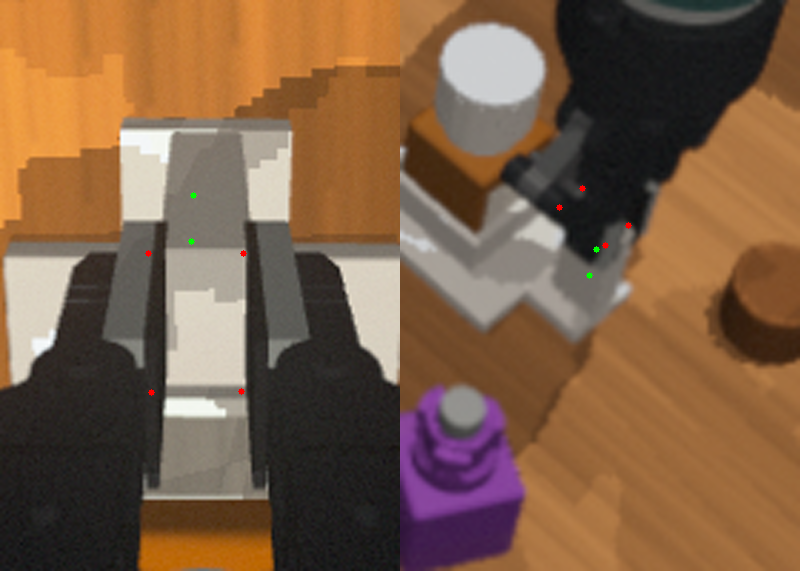

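The fin is now gripped: 60 N, with the fin between the pads at wrist crop (206,250). Next I'll work out the drag to in front of the mouth, aligned with the holder.

```bash
python3 - <<'E'
from h import *
go([.5495,.0511,.0213],-1.6713+np.pi/2)
M=R.from_rotvec(get_state()['ee_rot']).as_matrix(); print(np.arctan2(M[1,1],M[0,1]))
E
```

```text
t 7.35 shift cm [-12.38   1.41  -0.  ] turn [ 0.02 -0.01  3.93] pos [0.5393 0.1752 0.0213] w 0.0118 F [-1.1  0.2  5.7] q [ 0.19  0.42  1.78 -0.    0.94  0.22]
-0.03192241775170815
```

Call:
carry_out --increments '[[[-0.5, 0.1, 0], [0, 0, 0.2], 0.5], [[-1.5, 0.2, 0], [0, 0, 0.6], 0.5], [[-3, 0.4, 0], [0, 0, 1], 0.5], [[-4.5, 0.5, 0], [0, 0, 1.5], 0.5], [[-6, 0.7, 0], [0, 0, 2], 0.5], [[-7.5, 0.9, 0], [0, 0, 2.5], 0.5], [[-9, 1, 0], [0, 0, 3], 0.5], [[-10.5, 1.2, 0], [0, 0, 3.5], 0.5], [[-11.8, 1.3, 0], [0, 0, 3.8], 0.5], [[-12.4, 1.4, 0], [0, 0, 3.9], 0.5]]'

```text
time: 8.18
tool_pos: [0.5497, 0.0501, 0.0213]
ee_rot: [-2.331, -2.105, -0.002]
wrist_force: [-0.7, 5.5, 5.5]
width: 0.012
grasp_force: 60.8
```

```bash
python3 - <<'E'
from h import *
for _ in range(4): read_camera("top")
s=get_state();print(s['tool_pos'],s['width'],s['grasp_force'],s['wrist_force'].round(1))
w=read_camera("wrist"); t=read_camera("top")
cv2.imwrite("pics/wA.png",w[:,:,::-1]);cv2.imwrite("pics/tA.png",t[:,:,::-1])
for c in ("top","wrist"):
    for l in ("carrier","holder","cap"): print(c,l,[(round(d['confidence'],2),np.round(d['extent']).tolist()) for d in search_frame(l,c)])
# composite: top zoom of carrier+holder (5x), 160x112
a=cv2.resize(t[235:325,260:420,::-1],(800,450),interpolation=cv2.INTER_CUBIC)
cv2.imwrite("pics/c6.png",a)
E
```

```text
[0.54986628 0.04923789 0.02127944] 0.011784795182599665 60.73020815849304 [-0.  -0.8  4.9]
top carrier [(0.79, [288.0, 249.0, 336.0, 295.0]), (0.71, [191.0, 142.0, 429.0, 188.0])]
top holder [(0.9, [338.0, 243.0, 412.0, 312.0])]
top cap [(0.96, [305.0, 248.0, 325.0, 277.0])]
wrist carrier [(0.65, [246.0, 250.0, 390.0, 355.0])]
wrist holder []
wrist cap [(0.81, [449.0, 91.0, 556.0, 182.0])]
```

View pics/c6.png

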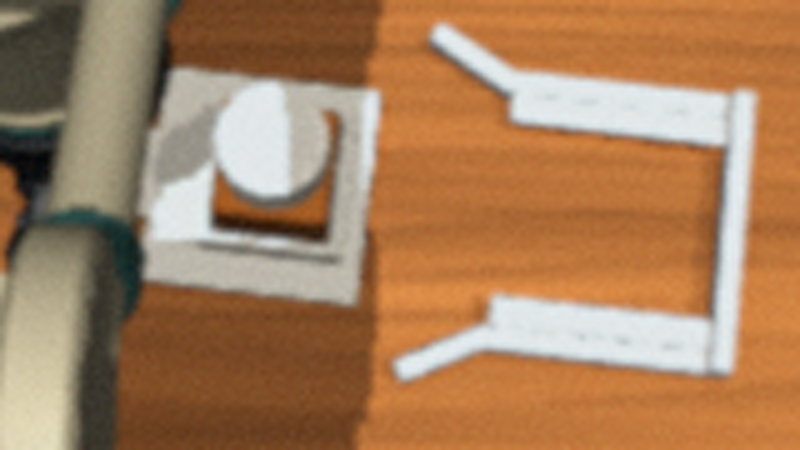

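The carrier now sits just before the mouth. Its front corners are at crop (381,91) and (357,304), and the holder's lip corners are at (512,122) and (491,298). Fitting both in the same picture.

```bash
python3 - <<'E'
from h import *
from scipy.optimize import least_squares
def W(p,L):
    c,s=np.cos(p[2]),np.sin(p[2]); L=np.array(L,float)/1000
    return np.c_[p[0]+c*L[:,0]-s*L[:,1],p[1]+s*L[:,0]+c*L[:,1],L[:,2]]
def fit(L,px,x0):
    r=least_squares(lambda p:(proj("top",W(p,L))-px).ravel(),x0); return r.x,np.round(r.fun.reshape(-1,2),1).tolist()
o=np.array([260,235])
c,e=fit([(50,42,8),(50,-42,8),(-34,-42,8),(-34,42,8)],np.array([(381,91),(357,304),(147,279),(168,68)])/5+o,[.54,0,-1.65]); print(c,e)
h,e=fit([(-33,34,15),(51,34,15),(-33,-34,15),(51,-34,15),(51,0,24)],np.array([(512,122),(727,145),(491,298),(713,318),(724,231)])/5+o,[.53,-.13,-1.67]); print(h,e)
d=c[:2]-h[:2]; C,S=np.cos(h[2]),np.sin(h[2]); a=[C*d[0]+S*d[1],-S*d[0]+C*d[1],c[2]-h[2]]; print("rel",a)
s=get_state(); rot=lambda t:np.array([[np.cos(t),-np.sin(t)],[np.sin(t),np.cos(t)]])
g=rot(c[2]).T@(s['tool_pos'][:2]-c[:2]); print("grip in carrier",g)
# move: world displacement to home, about 1.5 mm beyond
M=R.from_rotvec(s['ee_rot']).as_matrix(); ya=np.arctan2(M[1,1],M[0,1]); print("yaw",ya-np.pi/2)
for X in (-.09,-.04,0.0,.002):
    t=h[:2]+rot(h[2])@(np.array([X,0])+g); go([*t,.0213],ya-a[2])
E
```

```text
[ 0.54172987 -0.00551283 -1.66507362] [[0.4, -0.2], [0.7, -0.1], [-1.1, 0.3], [0.1, -0.1]]
[ 0.52798686 -0.13773261 -1.67169184] [[-0.4, 0.0], [0.1, 0.2], [0.3, -0.3], [0.0, 0.6], [-0.1, -0.5]]
rel [np.float64(-0.13293161742142615), np.float64(0.0003553574015858832), np.float64(0.0066182189970938055)]
grip in carrier [-0.05525881  0.00296751]
yaw -1.6701211388661026
t 8.78 shift cm [-4.29 -0.01  0.01] turn [0.08 0.12 0.38] pos [0.5499 0.0492 0.0213] w 0.0119 F [ 0.  -1.5  4.8] q [-0.04  0.4   1.81 -0.    0.93  0.07]
t 8.78 shift cm [-9.29 -0.01  0.02] turn [0.08 0.12 0.38] pos [0.5499 0.0492 0.0213] w 0.0119 F [ 0.  -1.5  4.8] q [-0.04  0.4   1.81 -0.    0.93  0.07]
t 8.78 shift cm [-13.29  -0.02   0.03] turn [0.08 0.12 0.38] pos [0.5499 0.0492 0.0213] w 0.0119 F [ 0.  -1.5  4.8] q [-0.04  0.4   1.81 -0.    0.93  0.07]
t 8.78 shift cm [-13.49  -0.02   0.03] turn [0.08 0.12 0.38] pos [0.5499 0.0492 0.0213] w 0.0119 F [ 0.  -1.5  4.8] q [-0.04  0.4   1.81 -0.    0.93  0.07]
```

Lateral error is 0.4 mm and yaw error 0.007 rad. I'll slide in straight.

Call:
carry_out --increments '[[[-1, 0, 0], [0, 0, 0], 0.5], [[-2, 0, 0], [0, 0, 0], 0.5], [[-3, 0, 0], [0, 0, 0], 0.5], [[-4, 0, 0], [0, 0, 0], 0.5], [[-5, 0, 0], [0, 0, 0], 0.5], [[-6, 0, 0], [0, 0, 0], 0.5], [[-7, 0, 0], [0, 0, 0], 0.5], [[-8, 0, 0], [0, 0, 0], 0.5], [[-9, 0, 0], [0, 0, 0], 0.5], [[-9.5, 0, 0], [0, 0, 0], 0.5]]'

```text
time: 9.62
tool_pos: [0.5402, -0.0441, 0.0213]
ee_rot: [-2.331, -2.106, -0.003]
wrist_force: [0.0, 5.7, 6.2]
width: 0.0124
grasp_force: 60.8
```

Call:
carry_out --increments '[[[-0.5, 0, 0], [0, 0, 0], 0.5], [[-1, 0, 0], [0, 0, 0], 0.5], [[-1.5, 0, 0], [0, 0, 0], 0.5], [[-2, 0, 0], [0, 0, 0], 0.5], [[-2.5, 0, 0], [0, 0, 0], 0.5], [[-3, 0, 0], [0, 0, 0], 0.5], [[-3.3, 0, 0], [0, 0, 0], 0.5], [[-3.6, 0, 0], [0, 0, 0], 0.5], [[-3.8, 0, 0], [0, 0, 0], 0.5], [[-3.8, 0, 0], [0, 0, 0], 0.5]]'

```text
time: 10.45
tool_pos: [0.5362, -0.0814, 0.0213]
ee_rot: [-2.33, -2.106, -0.002]
wrist_force: [0.1, 4.6, 5.3]
width: 0.012
grasp_force: 60.9
```

```bash
python3 - <<'E'
from h import *
go([.5359,-.0832,.0213],-1.6716+np.pi/2)
E
```

```text
t 10.45 shift cm [-0.19 -0.01 -0.  ] turn [ 0.03 -0.07  0.  ] pos [ 0.5362 -0.0814  0.0213] w 0.012 F [0.1 4.6 5.3] q [-0.28  0.39  1.83  0.    0.92 -0.18]
```

Call:
carry_out --increments '[[[-0.1, 0, 0], [0, 0, 0], 0.5], [[-0.2, 0, 0], [0, 0, 0], 0.5], [[-0.3, 0, 0], [0, 0, 0], 0.5], [[-0.4, 0, 0], [0, 0, 0], 0.5], [[-0.5, 0, 0], [0, 0, 0], 0.5], [[-0.6, 0, 0], [0, 0, 0], 0.5], [[-0.6, 0, 0], [0, 0, 0], 0.5], [[-0.6, 0, 0], [0, 0, 0], 0.5], [[-0.6, 0, 0], [0, 0, 0], 0.5], [[-0.6, 0, 0], [0, 0, 0], 0.5]]'

```text
time: 11.28
tool_pos: [0.5358, -0.0849, 0.0213]
ee_rot: [-2.33, -2.104, -0.006]
wrist_force: [1.4, 10.8, 7.3]
width: 0.012
grasp_force: 61.0
```

The carrier is at the stop: the TCP halted 2.5 mm short of the command with 11 N. I'll release, then touch the closed fingertips on the fin top (z=60 mm) to calibrate the tip height before going for the cap.

Call:
carry_out --increments '[[[0, 0, 0], [0, 0, 0], 2], [[0, 0, 0], [0, 0, 0], 4], [[0, 0, 0], [0, 0, 0], 5], [[0, 0, 0], [0, 0, 0], 5], [[0, 0, 0], [0, 0, 0], 5], [[0, 0, -1], [0, 0, 0], 5], [[0, 0, -3], [0, 0, 0], 5], [[0, 0, -5], [0, 0, 0], 3], [[0, 0, -5], [0, 0, 0], 0.5], [[0, 0, -5], [0, 0, 0], 0.5]]'

```text
time: 12.12
tool_pos: [0.5364, -0.088, 0.0725]
ee_rot: [2.327, 2.106, 0.002]
wrist_force: [-1.3, 0.6, -0.5]
width: 0.0143
grasp_force: 0.0
```

Call:
carry_out --increments '[[[0, 0, 0], [0, 0, 0], 0.5], [[0, 0, 0], [0, 0, 0], 0.5], [[0, 0, 0], [0, 0, 0], 0.5], [[0, 0, 0], [0, 0, 0], 0.5], [[0, 0, 0.5], [0, 0, 0], 0.5], [[0, 0, 1], [0, 0, 0], 0.5], [[0, 0, 1.5], [0, 0, 0], 0.5], [[0, 0, 2], [0, 0, 0], 0.5], [[0, 0, 2.5], [0, 0, 0], 0.5], [[0, 0, 2.5], [0, 0, 0], 0.5]]'

```text
time: 12.95
tool_pos: [0.5344, -0.0873, 0.0446]
ee_rot: [-2.328, -2.106, 0.002]
wrist_force: [-0.2, 0.4, -0.6]
width: 0.005
grasp_force: 0.0
```

```bash
python3 - <<'E'
from h import *
go([.5358,-.0849,.04],-1.6716+np.pi/2)
t=read_camera("top")
for l in ("carrier","holder","cap"): print(l,[(round(d['confidence'],2),np.round(d['extent']).tolist()) for d in search_frame(l,"top")])
E
```

```text
t 12.95 shift cm [0.25 0.12 0.46] turn [-0.15 -0.02  0.05] pos [ 0.5344 -0.0873  0.0446] w 0.005 F [-0.2  0.4 -0.6] q [-0.29  0.36  1.8  -0.    0.98 -0.19]
carrier [(0.75, [360.0, 274.0, 385.0, 297.0])]
holder [(0.61, [346.0, 253.0, 409.0, 311.0])]
cap [(0.81, [238.0, 206.0, 258.0, 231.0]), (0.63, [173.0, 283.0, 196.0, 308.0]), (0.58, [379.0, 260.0, 388.0, 284.0])]
```

Call:
carry_out --increments '[[[0, 0, 0.4], [0, 0, 0], 0.5], [[0, 0, 0.8], [0, 0, 0], 0.5], [[0, 0, 1.1], [0, 0, 0], 0.5], [[0, 0, 1.3], [0, 0, 0], 0.5], [[0, 0, 1.45], [0, 0, 0], 0.5], [[0, 0, 1.6], [0, 0, 0], 0.5], [[0, 0, 1.7], [0, 0, 0], 0.5], [[0, 0, 1.8], [0, 0, 0], 0.5], [[0, 0, 1.8], [0, 0, 0], 0.5], [[0, 0, 1.8], [0, 0, 0], 0.5]]'

```text
time: 13.98
tool_pos: [0.5353, -0.0875, 0.0309]
ee_rot: [2.329, 2.107, 0.001]
wrist_force: [-5.6, 2.0, 20.2]
width: 0.0052
grasp_force: 9.8
```

The tip touches z=60 mm at TCP z≈0.031, so the real tips are about 29 mm behind the reported TCP when shut. I'll use that offset for the cap. Going up, opening and moving over the cap, 6.7 cm along -x of the tool.

Call:
carry_out --increments '[[[0, 0, -2], [0, 0, 0], 3], [[0, 0, -5], [0, 0, 0], 8.5], [[0, 0, -8.5], [0, 0, 0], 8.5], [[0, 0, -9], [0, 0, 0], 8.5], [[-1, 0, -9], [0, 0, 0], 8.5], [[-2.5, 0, -9], [0, 0, 0], 8.5], [[-4.5, 0, -9], [0, 0, 0], 8.5], [[-6, 0, -9], [0, 0, 0], 8.5], [[-6.7, 0, -9], [0, 0, 0], 8.5], [[-6.7, 0, -9], [0, 0, 0], 8.5]]'

```text
time: 14.82
tool_pos: [0.5278, -0.1557, 0.1166]
ee_rot: [-2.331, -2.104, 0.002]
wrist_force: [-0.2, 0.3, -0.2]
width: 0.0848
grasp_force: 0.0
```

```bash
python3 - <<'E'
from h import *
for _ in range(4): read_camera("wrist")
w=read_camera("wrist"); t=read_camera("scene")
go([.5288,-.1543,.036],-1.6716+np.pi/2)
for c in ("wrist","scene"): print([(round(d['confidence'],2),np.round(d['extent'],1).tolist()) for d in search_frame("cap",c)])
a=np.linspace(0,6.28,40); print([ (p.min(0).round(1),p.max(0).round(1)) for p in [proj(c,np.vstack([np.c_[.5288+.02*np.cos(a),-.1543+.02*np.sin(a),np.full(40,z)] for z in (.068,.098)])) for c in ("wrist","scene")]])
a=cv2.resize(w[150:480,140:500,::-1],(440,403)); b=cv2.resize(t[170:320,240:375,::-1],(360,400))
cv2.imwrite("pics/c7.png",np.hstack([a[:400],b]))
E
```

```text
t 15.12 shift cm [-0.09  0.03  8.18] turn [-0.02 -0.02  0.1 ] pos [ 0.5286 -0.1534  0.1178] w 0.0851 F [-0.1  0.3 -0.1] q [-0.41  0.3   1.69  0.    1.15 -0.31]
[(0.72, [289.3, 220.3, 355.5, 295.8])]
[(0.91, [343.5, 338.0, 369.5, 371.2]), (0.87, [459.6, 332.0, 487.7, 360.5]), (0.82, [287.1, 190.7, 308.1, 221.7]), (0.33, [419.7, 249.4, 451.4, 274.1])]
[(array([284.2, 221. ]), array([351.8, 296.8])), (array([286.1, 193.2]), array([308.2, 219.8]))]
```

View pics/c7.png

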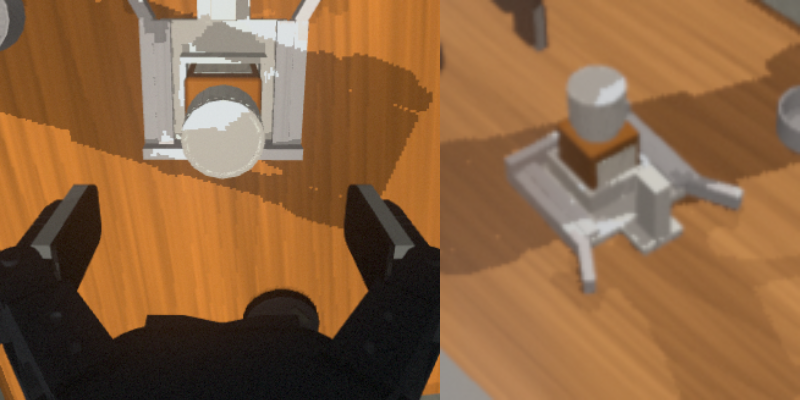

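Carrier is home against the stop, and the white cap sits on the bottle at crop (222,138). The pad geometry in the picture confirms the tip offset (42 mm behind when open). Descending.

Call:
carry_out --increments '[[[-0.1, 0, 1], [0, 0, 0], 8.5], [[-0.1, 0, 2.2], [0, 0, 0], 8.5], [[-0.1, 0, 3.4], [0, 0, 0], 8.5], [[-0.1, 0, 4.6], [0, 0, 0], 8.5], [[-0.1, 0, 5.8], [0, 0, 0], 8.5], [[-0.1, 0, 6.8], [0, 0, 0], 8.5], [[-0.1, 0, 7.6], [0, 0, 0], 8.5], [[-0.1, 0, 8.1], [0, 0, 0], 8.5], [[-0.1, 0, 8.2], [0, 0, 0], 8.5], [[-0.1, 0, 8.2], [0, 0, 0], 8.5]]'

```text
time: 16.05
tool_pos: [0.5286, -0.1551, 0.0357]
ee_rot: [-2.329, -2.108, 0.0]
wrist_force: [-0.5, 0.2, 0.0]
width: 0.0848
grasp_force: 0.0
```

Call:
carry_out --increments '[[[0, 0, 0], [0, 0, 0], 7], [[0, 0, 0], [0, 0, 0], 6], [[0, 0, 0], [0, 0, 0], 5], [[0, 0, 0], [0, 0, 0], 4.5], [[0, 0, 0], [0, 0, 0], 4], [[0, 0, 0], [0, 0, 0], 3.5], [[0, 0, 0], [0, 0, 0], 3], [[0, 0, 0], [0, 0, 0], 2.5], [[0, 0, 0], [0, 0, 0], 2.5], [[0, 0, 0], [0, 0, 0], 2.5]]'

```text
time: 16.88
tool_pos: [0.5287, -0.1553, 0.0366]
ee_rot: [2.329, 2.107, 0.0]
wrist_force: [-1.8, -0.4, 4.8]
width: 0.0388
grasp_force: 59.7
```

```bash
python3 - <<'E'
from h import *
go([.5288,-.1543,.0305],-1.6716+np.pi/2)
print(get_state()['grasp_force'])
E
```

```text
t 16.88 shift cm [ 0.1  -0.    0.61] turn [0.03 0.02 0.05] pos [ 0.5287 -0.1553  0.0366] w 0.0388 F [-1.8 -0.4  4.8] q [-0.41  0.38  1.8  -0.    0.96 -0.31]
59.724070094525814
```

Call:
carry_out --increments '[[[0, 0, 0.1], [0, 0, 0], 2.5], [[0, 0, 0.2], [0, 0, 0], 2.5], [[0, 0, 0.3], [0, 0, 0], 2.5], [[0, 0, 0.4], [0, 0, 0], 2.5], [[0, 0, 0.5], [0, 0, 0], 2.5], [[0, 0, 0.6], [0, 0, 0], 2.5], [[0, 0, 0.7], [0, 0, 0], 2.5], [[0, 0, 0.7], [0, 0, 0], 2.5], [[0, 0, 0.7], [0, 0, 0], 2.5], [[0, 0, 0.7], [0, 0, 0], 2.5]]'

```text
time: 17.72
tool_pos: [0.5289, -0.1553, 0.0305]
ee_rot: [2.329, 2.107, 0.001]
wrist_force: [-2.9, 0.5, 12.2]
width: 0.039
grasp_force: 60.3
```

Pressed about 6 mm with 12.2 N, as expected. Now twisting.

Call:
carry_out --increments '[[[0, 0, 0], [0, 0, -5], 2.5], [[0, 0, 0], [0, 0, -10], 2.5], [[0, 0, 0], [0, 0, -15], 2.5], [[0, 0, 0], [0, 0, -20], 2.5], [[0, 0, 0], [0, 0, -25], 2.5], [[0, 0, 0], [0, 0, -30], 2.5], [[0, 0, 0], [0, 0, -35], 2.5], [[0, 0, 0], [0, 0, -40], 2.5], [[0, 0, 0], [0, 0, -45], 2.5], [[0, 0, 0], [0, 0, -50], 2.5]]'

```text
time: 18.55
tool_pos: [0.5314, -0.1554, 0.0311]
ee_rot: [1.213, 2.891, 0.002]
wrist_force: [1.5, 2.5, 11.1]
width: 0.039
grasp_force: 60.4
```

Call:
carry_out --increments '[[[0, 0, 0], [0, 0, -4], 2.5], [[0, 0, 0], [0, 0, -8], 2.5], [[0, 0, 0], [0, 0, -12], 2.5], [[0, 0, 0], [0, 0, -15], 2.5], [[0, 0, 0], [0, 0, -15], 2.5], [[0, 0, 0], [0, 0, -15], 2.5], [[0, 0, 0], [0, 0, -15], 2.5], [[0, 0, 0], [0, 0, -15], 2.5], [[0, 0, 0], [0, 0, -15], 2.5], [[0, 0, 0], [0, 0, -15], 2.5]]'

```text
time: 19.38
tool_pos: [0.5315, -0.1551, 0.0311]
ee_rot: [0.832, 3.023, 0.002]
wrist_force: [1.0, 3.2, 11.5]
width: 0.0388
grasp_force: 60.4
```

```bash
python3 - <<'E'
from h import *
go([.5288,-.1543,.0305],-1.6716+np.pi/2)
s=get_state();print(s['wrist_torque'].round(2),s['grasp_force'])
print([(round(d['confidence'],2),np.round(d['extent']).tolist()) for l in ("carrier","bottle") for d in (read_camera("scene") is not None and search_frame(l,"scene"))])
E
```

```text
t 19.38 shift cm [ 0.27 -0.07  0.06] turn [ 0.32  0.19 65.01] pos [ 0.5315 -0.1551  0.0311] w 0.0388 F [ 1.   3.2 11.5] q [-0.41  0.39  1.8   0.    0.94 -1.45]
[ 0.54 -0.14  0.04] 60.38236940279603
[(0.77, [279.0, 226.0, 329.0, 262.0]), (0.91, [284.0, 217.0, 318.0, 240.0]), (0.84, [372.0, 370.0, 412.0, 414.0])]
```

Call:
carry_out --increments '[[[0, 0, -0.2], [0, 0, 0], 2.5], [[0, 0, -0.4], [0, 0, 0], 2.5], [[0, 0, -0.6], [0, 0, 0], 2.5], [[0, 0, -0.8], [0, 0, 0], 2.5], [[0, 0, -1], [0, 0, 0], 2.5], [[0, 0, -1.2], [0, 0, 0], 2.5], [[0, 0, -1.4], [0, 0, 0], 2.5], [[0, 0, -1.6], [0, 0, 0], 2.5], [[0, 0, -1.6], [0, 0, 0], 2.5], [[0, 0, -1.6], [0, 0, 0], 2.5]]'

```text
time: 20.42
tool_pos: [0.5285, -0.1552, 0.0449]
ee_rot: [-0.832, -3.029, -0.0]
wrist_force: [0.4, 0.9, 0.3]
width: 0.039
grasp_force: 60.2
```

Free: 14 mm up with no pull. Lifting further.

Call:
carry_out --increments '[[[0, 0, -0.4], [0, 0, 0], 2.5], [[0, 0, -0.9], [0, 0, 0], 2.5], [[0, 0, -1.4], [0, 0, 0], 2.5], [[0, 0, -1.9], [0, 0, 0], 2.5], [[0, 0, -2.4], [0, 0, 0], 2.5], [[0, 0, -2.9], [0, 0, 0], 2.5], [[0, 0, -3.4], [0, 0, 0], 2.5], [[0, 0, -3.9], [0, 0, 0], 2.5], [[0, 0, -4.3], [0, 0, 0], 2.5], [[0, 0, -4.5], [0, 0, 0], 2.5]]'

```text
time: 21.25
tool_pos: [0.529, -0.1553, 0.0908]
ee_rot: [0.832, 3.028, -0.0]
wrist_force: [-0.3, 0.7, -0.7]
width: 0.039
grasp_force: 60.2
```

Call:
carry_out --increments '[[[0, 0, 0], [0, 0, 0], 2.5], [[0, 0, 0], [0, 0, 0], 2.5], [[0, 0, 0], [0, 0, 0], 2.5], [[0, 0, 0], [0, 0, 0], 2.5], [[0, 0, 0], [0, 0, 0], 2.5], [[0, 0, 0], [0, 0, 0], 2.5], [[0, 0, 0], [0, 0, 0], 2.5], [[0, 0, 0], [0, 0, 0], 2.5], [[0, 0, 0], [0, 0, 0], 2.5], [[0, 0, 0], [0, 0, 0], 2.5]]'

```text
time: 22.08
tool_pos: [0.5286, -0.1552, 0.09]
ee_rot: [0.832, 3.029, -0.0]
wrist_force: [0.9, -0.1, -0.4]
width: 0.0391
grasp_force: 60.2
```

```bash
python3 - <<'E'
from h import *
s=get_state();print(s['tool_pos'],s['width'],s['grasp_force'],s['wrist_force'].round(1))
t=read_camera("scene"); print([(l,round(d['confidence'],2),np.round(d['extent']).tolist()) for l in ("carrier","bottle","holder","cap") for d in search_frame(l,"scene")])
cv2.imwrite("pics/c8.png",cv2.resize(t[130:280,220:380,::-1],(640,600),interpolation=cv2.INTER_CUBIC))
E
```

```text
[ 0.52861227 -0.1551828   0.08998053] 0.03908952713596195 60.20191613584757 [ 0.9 -0.1 -0.4]
[('carrier', 0.8, [276.0, 225.0, 328.0, 263.0]), ('bottle', 0.88, [374.0, 369.0, 410.0, 410.0]), ('holder', 0.77, [265.0, 209.0, 355.0, 283.0]), ('cap', 0.72, [457.0, 331.0, 488.0, 362.0]), ('cap', 0.68, [289.0, 172.0, 310.0, 196.0]), ('cap', 0.59, [346.0, 337.0, 370.0, 372.0]), ('cap', 0.53, [279.0, 224.0, 331.0, 263.0])]
```

View pics/c8.png

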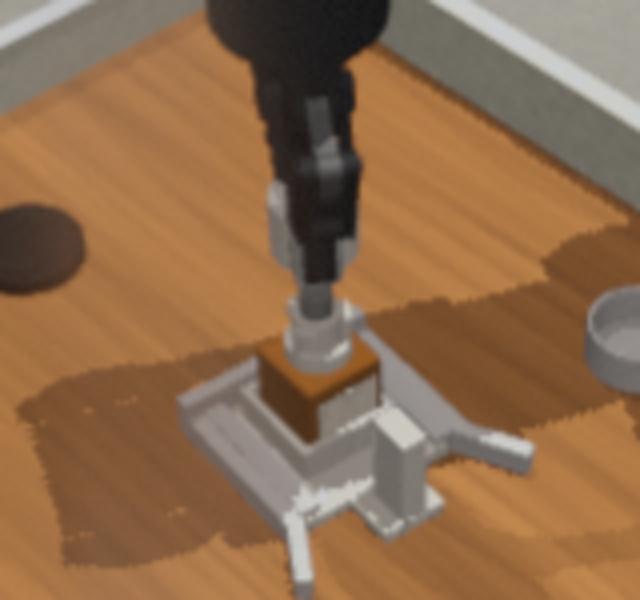

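The open bottle stands upright at (318,370) in the home carrier. The cap is held level above it at (312,230), with its rim about 113 mm above the bottle's underside. Handing in.

```bash
python3 -c "
from station import *
print(close_job())"
```

```text
the job is handed in; nothing more can be done
None
```

I handed the job in at about 22 s of the 54 s allowed; no verdict came back, but in the last picture the carrier is home, the bottle upright, and the freed cap held level about 25 mm clear above it.

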